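Hold the surface thermometer on the sloping warming plate

TASK

Take the probe thermometer out of its stand and take a reading on the warming stage whose plate slopes: set the probe's sprung tip inside the ring engraved on the plate, with the probe square to the sloping surface, and press lightly until the tip is pushed about half-way in. Finish while holding it there, still and in the gripper; do not touch the level stage with the probe, do not press hard, and leave the bottle, vial and agar dish where they stand.

Things in the scene. Friction and masses are not known exactly. Their poses are not given: they have to be found in the camera images.
- probe: loose probe thermometer, 90 g, upright in the stand. Origin at the end of its free tip, z along it up to the handle. From the tip: sprung steel rod 6 mm diameter with 8 mm ball end, 0 to 22 mm; stem 10 mm diameter, 22 to 45 mm; white square handle 18 x 18 mm (flats face x and y), 45 to 123 mm, its shoulder resting on the stand's top; small round cap to 126 mm
- probe_grip (a point): the place to grip on the probe's handle, on its axis, 95 mm from the end of the unpressed tip and 28 mm below the handle's top; axes as the probe's (z up the handle, x and y square to the flats); 100 mm above the bench at the start
- probe_tip (a point): the end of the probe's ball tip; moves with the tip as it is pushed in
- plunger (a joint): how far the sprung tip is pushed into the stem, in m: 0 free, 0.012 fully in; the spring starts to yield at 1 N and needs 4 N at half-way (0.006) and 7 N fully in (500 N/m)
- stand: fixed grey stand block 60 x 60 x 50 mm with a round 12.5 mm hole straight down its middle; origin at the centre of its underside on the bench, z up; the probe's stem and tip hang in the hole, so lift it straight up by at least 50 mm to clear it
- slant_stage: fixed warming stage: grey base 90 x 80 x 16 mm and, on four pillars, an aluminium plate 84 x 80 x 10 mm that slopes by 25 degrees, low edge at the stage's -x side, high edge (about 64 mm above the bench) at its +x side. Origin at the centre of its underside on the bench, z up. The two stages may stand in either place
- slant_stage_spot (a point): centre of the ring (18 mm inner diameter, a thin engraved-looking dark line) in the middle of the sloping plate, on its surface, about 47 mm above the bench; z is the plate's outward normal (leaning 25 degrees from vertical towards the stage's low side), x points up the slope
- level_stage: fixed warming stage of the same make and with the same ring, but its plate is level, top 47 mm above the bench; not to be used. Origin at the centre of its underside, z up
- serum_bottle: loose small dark screw-capped bottle, 20 mm diameter, 46 mm high, a bystander; origin at the centre of its underside
- small_vial: loose small glass vial, 17 mm diameter, 49 mm high, a bystander; origin at the centre of its underside
- agar_dish: loose closed petri dish, 91 mm diameter, 15 mm high, a bystander; origin at the centre of its underside
There are look-alikes about, which are no part of the job. What is shaped like the probe but blue is not meant.

How it is judged (in metres and radians):
On the way, in this order (a step that is already met when the one before it is completed fails the run):
1. the probe is held by the fingers with its tip clear above the stand (height (world z) of probe_tip above 0.052 m and contact force between the fingers and probe above 2 N and contact force between probe and stand below 0.1 N), for 0.2 s.
2. the probe's tip touches inside the ring of the sloping plate, square to it, pushed about half-way in (value of joint plunger between 0.003 and 0.009 m and distance between probe_tip and slant_stage_spot below 0.0065 m and angle between the z axis of probe and the z axis of slant_stage_spot, either way round below 0.15 rad and contact force between probe and slant_stage between 1 and 8 N and contact force between the fingers and probe above 2 N), for 0.3 s.
At the end, for the whole second after the job is handed in: the fingers hold the probe still (grip point over 110 mm up, stand and level stage not touched), its ball tip within 6.5 mm of the ring's centre on the sloping plate, its axis within 0.15 rad of the plate's normal, the tip pushed in by 3 to 9 mm of its 12 mm and pressing with 1 to 8 N (all of step 2 and height (world z) of probe_grip above 0.11 m and contact force between probe and stand below 0.1 N and contact force between probe and level_stage below 0.1 N and linear speed of probe below 0.01 m/s and angular speed of probe below 0.1 rad/s); the arm keeps its last pose, push and grip.
It fails at once if the probe pressed on the sloping stage with more than 12 N (contact force between probe and slant_stage above 12 N).
It fails at once if the probe touched the level stage (contact force between probe and level_stage above 1 N).
It fails at once if a bystander moved more than 15 mm (distance of any of serum_bottle, small_vial, agar_dish from where it was at the start of the episode above 0.015 m).
It also fails if it takes over 32 s, if anything falls off the work surface, if the arm or the gripper's body presses on something with over 40 N, if the wrist force passes 120 N, or if a joint passes its speed limit or range.

ROBOT

A 6-joint arm with a two-finger parallel gripper is mounted at the origin on a cart in front of the work surface, level with it; the furniture and walls round the work are solid. World frame = base frame: x ahead of the robot, y to its left, z up, the work surface at z = 0. Lengths are in m, angles in degrees, forces in N, time in s.
With the tool pointing down it reaches from about 0.375 to 0.9 m from the base axis. Payload 3.1 kg.
Tool frame: the origin (TCP) lies at the very end of the fingers, on their centre line; the grasp point (between the pads) lies 19 mm behind it; z points along the fingers, y is the line along which they close (so a half turn about z gives the same grasp; the last joint's range is limited). The gripper opens to 87 mm and grips with 3 to 60 N. Pads are 19 mm wide; open, the fingers measure 117 mm over their backs; the gripper's body (75 mm by 190 mm) begins 51 mm behind the grasp point.
Start: joints at [-81.904, 30.224, 82.088, -0, 67.689, -10.227], TCP at [0.197, -0.593, 0.223] pointing down, gripper open.
Joint ranges: [-176.69, 176.69], [-43.24, 126.21], [12.49, 139.97], [-82, 262], [0, 151.66], [-163.58, 163.58]. Speed limits (degrees/s): [159.86, 159.86, 180, 180, 180, 180].

INTERFACE

Orientations are given as a 3x3 rotation matrix whose columns are the frame's x, y, z axes.
In Python, from rig import bot, imaging gives the robot as it stands.
- The arm moves only by the tool drive_tool, never from a script. Its argument "deltas" is text: rows parted by semicolons, each of 5 numbers parted by spaces: the finger opening in mm, from 0 to 87, then the shift along the world's x, y, z in mm, then the turn about the world's z in rad. In form: jaw dx dy dz twist; .... A call has 1 to 12 rows; each row is the pose to reach, as a shift and turn from the pose commanded when the call began; what a row does not reach only later rows make up. A row lasts 1/10 s, in which the tool goes at most 50 mm and 8.59 degrees, less where a joint would pass 70% of its speed; a pose out of reach is approached as far as the arm can. A call with a gripper value outside its range is refused whole. The fingers move at their own pace and stop on an object; the grip force is fixed at half the most. Time passes only in rows, so rows that repeat a pose let the fingers close. It gives the time, the measured TCP pose, the force, the opening and the grip force at its end, in the units of the state.
- bot.read_state(): the state, without advancing time (a new reading comes with each control period).
- imaging.capture(name): name is "scene" or "top"; returns the picture (480x640x3 uint8, red, green, blue); there is no depth.
- imaging.camera_model(name): a dict with "fx", "fy", "cx", "cy" (pixels), "T" (4x4, takes a point from camera to world coordinates). Camera axes: x right, y down, z forward; pixel columns grow to the right and rows downward; lengths in m; the calibration is good to about 2 mm. A picture is of the moment at which its call begins. camera_model takes no time and is no camera call.
- bot.hand_in(): hands the job in; it is judged then, once.
The state is a dict: "time_s": time; "joint_positions": joint angles; "qvel": joint speeds; "tau": joint torques, N m; "position": TCP position; "tcp_rot": TCP orientation; "force": force on the tool from outside, world axes, zero at the start; "moment": the same for the moment, N m; "opening": opening from 0.0 (shut) to 1.0 (fully open); "grasp_force": force on a finger pad.
Only numpy, scipy, OpenCV 4.12 (cv2) and the standard library are available. Lean on these libraries where they do the work, as an engineer would, in place of code of your own. Each camera call takes 0.05 s, during which the arm holds its last target. There are 200 camera calls.

## Working session

There is one attempt and no reset: what is moved stays moved. The work goes in short steps, Python scripts to look and compute and a tool call to move; the robot and the scene stay as the last step left them, time stands still between calls to the robot, and variables do not carry over. Pictures are saved under pics/ and viewed, at most 10 in all, crops included, and the job is handed in when it is done.

Besides the shell and the picture viewer there is one more tool, called after "Call:" by a JSON object that holds its "method" and its "body". drive_tool: Moves the arm, as the interface text tells. Its arguments: {"type":"object","properties":{"deltas":{"type":"string"}},"required":["deltas"]}

```bash
mkdir -p pics; cat > h.py <<'E'
from rig import bot, imaging
import numpy as np, cv2
def shot(n,f):
    im=imaging.capture(n); cv2.imwrite('pics/'+f,im[:,:,::-1]); return im
def ray(n,u,v):
    m=imaging.camera_model(n); T=np.array(m['T'])
    return T[:3,3], T[:3,:3]@np.array([(u-m['cx'])/m['fx'],(v-m['cy'])/m['fy'],1])
def onz(n,u,v,z):
    o,d=ray(n,u,v); return o+d*(z-o[2])/d[2]
def proj(n,p):
    m=imaging.camera_model(n); T=np.array(m['T']); c=T[:3,:3].T@(np.array(p)-T[:3,3])
    return m['fx']*c[0]/c[2]+m['cx'], m['fy']*c[1]/c[2]+m['cy']
def tri(pa,pb):
    (o1,d1),(o2,d2)=ray('scene',*pa),ray('top',*pb)
    A=np.stack([d1,-d2],1); s=np.linalg.lstsq(A,o2-o1,rcond=None)[0]
    p,q=o1+s[0]*d1,o2+s[1]*d2; return (p+q)/2,np.linalg.norm(p-q)
E
python3 - <<'E'
from h import *
np.set_printoptions(precision=3,suppress=True)
shot('scene','s0.png'); shot('top','t0.png')
for n in('scene','top'): print(imaging.camera_model(n))
s=bot.read_state(); print(s['position'],s['tcp_rot'],s['force'])
E
```

```text
{'fx': 591.0244937865015, 'fy': 591.0244937865015, 'cx': 327.28003007390066, 'cy': 234.03911457259986, 'T': array([[-0.898, -0.316,  0.306,  0.172],
       [-0.439,  0.622, -0.648,  0.749],
       [ 0.014, -0.716, -0.698,  0.83 ],
       [ 0.   ,  0.   ,  0.   ,  1.   ]])}
{'fx': 511.2780473619575, 'fy': 511.2780473619575, 'cx': 323.30299412206966, 'cy': 235.7897400895086, 'T': array([[-0.025, -0.989,  0.147,  0.355],
       [-0.999,  0.028,  0.021,  0.037],
       [-0.025, -0.146, -0.989,  1.246],
       [ 0.   ,  0.   ,  0.   ,  1.   ]])}
[ 0.196 -0.593  0.222] [[ 0.949  0.314 -0.   ]
 [ 0.314 -0.949  0.002]
 [ 0.    -0.002 -1.   ]] [-0.385 -0.477  0.012]
```

View pics/s0.png

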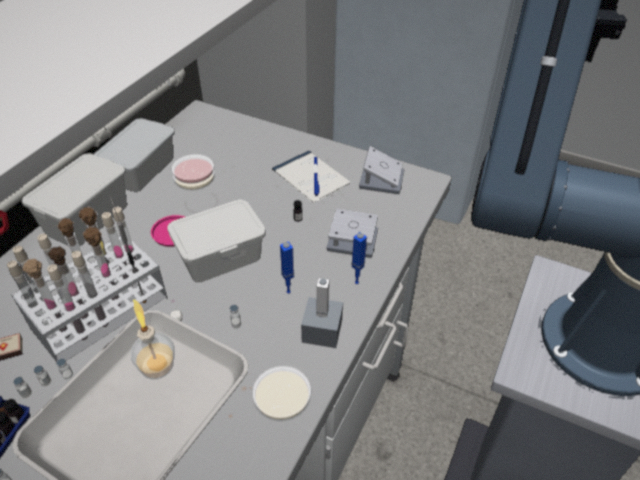

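View pics/t0.png

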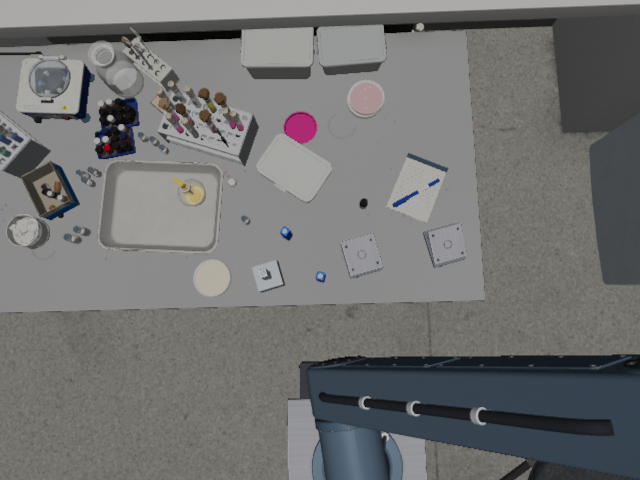

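Candidates for the probe: the white-handled one in the grey stand (scene 323,295; top 266,272), and the blue look-alikes (scene 287,258 and 358,250; top 286,233 and 320,276). The blue pen is not a candidate. I choose the white one. The sloping stage seems to be at scene (382,168) / top (446,244), and the level stage at scene (353,231) / top (361,255). Next is a close crop to check.

```bash
python3 - <<'E'
import cv2,numpy as np
s=cv2.imread('pics/s0.png');t=cv2.imread('pics/t0.png')
r=lambda i,x,y:cv2.resize(i[y:y+75,x:x+100],(400,300),interpolation=cv2.INTER_CUBIC)
cv2.imwrite('pics/c0.png',np.vstack([np.hstack([r(s,275,275),r(s,325,140)]),np.hstack([r(t,220,235),r(t,395,210)])]))
E
```

```text
(no output)
```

View pics/c0.png

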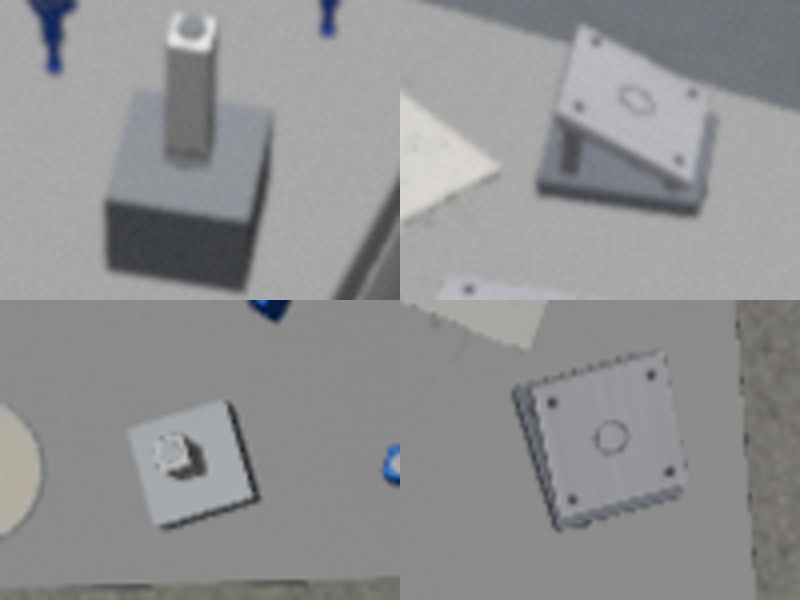

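The crops confirm it. The white handle has its cap at scene (322.8,281.5) / top (263,273). The stage's plate clearly slopes, with its ring at scene (384.2,165) / top (447.8,244.5) and its raised edge at the upper left in the scene view.

```bash
python3 - <<'E'
from h import *
np.set_printoptions(precision=4,suppress=True)
S=lambda x,y:(325+(x-400)/4,140+y/4); T=lambda x,y:(395+(x-400)/4,210+(y-300)/4)
print('cap',tri((322.75,281.5),(263,273)), onz('scene',322.75,281.5,.131), onz('top',263,273,.131))
print('ring',tri(S(637,100),T(611,438)),onz('scene',*S(637,100),.047),onz('top',*T(611,438),.047))
P=[]
for a,b in [((597,41),(651,375)),((579,106),(552,402)),((693,93),(670,471)),((679,160),(572,499))]:
    p,e=tri(S(*a),T(*b)); print(p,e); P.append(p)
A,B,C,D=P; x=(A+B-C-D);x/=np.linalg.norm(x); y=(B+D-A-C); n=np.cross(x,y);n/=np.linalg.norm(n)
print('mean',np.mean(P,0),'x',x,'n',n,'tilt',np.degrees(np.arccos(n[2])),'az up',np.degrees(np.arctan2(x[1],x[0])),'az y',np.degrees(np.arctan2(y[1],y[0])))
# stand top corners, z=.05
U=lambda x,y:(220+x/4,235+(y-300)/4)
Q=[onz('top',*U(*c),.05)[:2] for c in[(129,430),(225,402),(257,497),(162,526)]]
print('stand',np.mean(Q,0),[ (np.linalg.norm(Q[i]-Q[i-1]),np.degrees(np.arctan2(*(Q[i]-Q[i-1])[::-1]))) for i in range(4)])
U=lambda x,y:(275+x/4,275+y/4)
Q=[onz('scene',*U(*c),.05)[:2] for c in[(133,92),(273,110),(250,220),(107,200)]]
print('stand',np.mean(Q,0),[ (np.linalg.norm(Q[i]-Q[i-1]),np.degrees(np.arctan2(*(Q[i]-Q[i-1])[::-1]))) for i in range(4)])
for nm,px in [('level',(361,255)),('blue1',(286,233)),('blue2',(320,276)),('bottle',(363,204)),('vial',(245,220)),('dish',(212,278))]: print(nm,onz('top',*px,.03))
E
```

```text
cap (array([0.441 , 0.1953, 0.1259]), np.float64(0.0023612552438707977)) [0.4379 0.199  0.131 ] [0.4418 0.1949 0.131 ]
ring (array([ 0.5026, -0.2305,  0.0429]), np.float64(0.003282164200599602)) [ 0.4993 -0.2258  0.047 ] [ 0.5037 -0.2292  0.047 ]
[ 0.5371 -0.2532  0.0561] 0.0040384095931994225
[ 0.5228 -0.1945  0.0566] 0.003884593347723606
[ 0.4832 -0.2672  0.0295] 0.003965610012204904
[ 0.4683 -0.2082  0.0299] 0.003561710438237995
mean [ 0.5029 -0.2308  0.043 ] x [0.8748 0.2234 0.4298] n [-0.4155 -0.1102  0.9029] tilt 25.45723282262579 az up 14.327744406429877 az y 103.9628225155665
stand [0.441 0.194] [(np.float64(0.05977196334594567), np.float64(18.608068632717632)), (np.float64(0.05868327597250711), np.float64(-75.21570036232235)), (np.float64(0.059048379053704955), np.float64(-162.15045932830625)), (np.float64(0.057858646940992915), np.float64(105.45275426027132))]
stand [0.4375 0.1985] [(np.float64(0.057693144833880605), np.float64(-73.21073323224434)), (np.float64(0.06006819461436479), np.float64(-162.6793882909022)), (np.float64(0.0581751357036241), np.float64(105.72368828623193)), (np.float64(0.05898380280948981), np.float64(16.87194808302846))]
level [ 0.4864 -0.0257  0.03  ]
blue1 [0.5446 0.1529 0.03  ]
blue2 [0.4389 0.0734 0.03  ]
bottle [ 0.6103 -0.0349  0.03  ]
vial [0.5794 0.252  0.03  ]
dish [0.441  0.3314 0.03  ]
```

Call:
{"method": "drive_tool", "body": {"deltas": "87 110 150 30 0;87 220 300 60 -0.03;87 220 300 60 -0.03;87 220 300 60 -0.03;87 220 300 60 -0.03;87 220 300 60 -0.03;87 220 300 60 -0.03;87 244 790 60 -0.03;87 244 790 60 -0.03;87 244 790 60 -0.03;87 244 790 60 -0.03;87 244 790 60 -0.03"}}

```text
time_s: 1.3
position: [0.4197, -0.0634, 0.2802]
tcp_rot: [[0.958, 0.285, -0.0], [0.285, -0.958, 0.0], [-0.0, -0.0, -1.0]]
force: [1.1, -0.4, 0.3]
opening: 0.995
grasp_force: 0.0
```

```bash
python3 - <<'E'
from h import *
s=bot.read_state(); print(s['time_s'],s['position'],s['tcp_rot'],s['joint_positions'])
for a,b in [((287,243),(286,233)),((359,235),(320,277))]: print(tri(a,b))
E
```

```text
1.3 [ 0.41970298 -0.06336502  0.28023564] [[ 9.58467563e-01  2.85201511e-01 -1.70548488e-04]
 [ 2.85201548e-01 -9.58467534e-01  2.50270889e-04]
 [-9.20875534e-05 -2.88517222e-04 -9.99999954e-01]] [-2.37519208e+01  9.97119226e+00  1.04781122e+02  1.01175059e-02
  6.52624059e+01  4.96729484e+01]
(array([0.53085643, 0.14425923, 0.12484034]), np.float64(0.0022304059487053738))
(array([0.4311133 , 0.07093065, 0.12388773]), np.float64(0.0019009671764749672))
```

Call:
{"method": "drive_tool", "body": {"deltas": "87 5 50 0 0;87 20 260 -30 0;87 20 260 -30 0;87 20 260 -30 0;87 20 260 -30 0;87 20 260 -30 0;87 20 260 -30 0;87 20 260 -30 0;87 20 260 -30 0;87 20 260 -30 0"}}

```text
time_s: 2.3
position: [0.4404, 0.1931, 0.2506]
tcp_rot: [[0.959, 0.283, 0.0], [0.283, -0.959, -0.0], [0.0, 0.0, -1.0]]
force: [0.3, 0.2, 0.0]
opening: 0.999
grasp_force: 0.0
```

```bash
python3 - <<'E'
from h import *
s=bot.read_state(); print(s['time_s'],s['position'],s['force'])
a=shot('scene','s1.png');b=shot('top','t1.png')
r=lambda i,x,y:cv2.resize(i[y:y+120,x:x+160,::-1],(400,300),interpolation=cv2.INTER_CUBIC)
cv2.imwrite('pics/c1.png',np.hstack([r(a,240,220),r(b,180,200)]))
E
```

```text
2.3 [0.440419   0.19305752 0.25061654] [0.33413027 0.19049336 0.02721484]
```

View pics/c1.png

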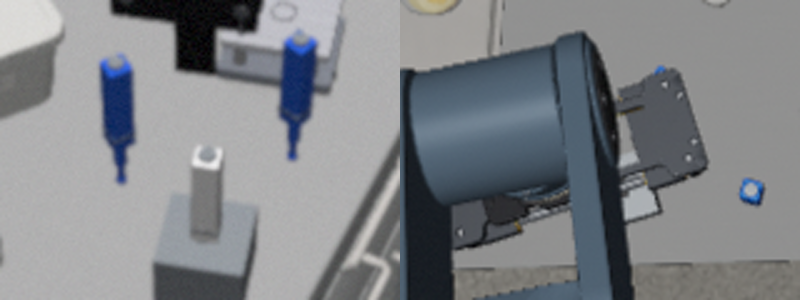

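Call:
{"method": "drive_tool", "body": {"deltas": "87 0 3 -50 0;87 0 3 -100 0;87 0 3 -140 0;87 0 3 -170 0;87 0 3 -170 0;87 0 3 -170 0;60 0 3 -170 0;40 0 3 -170 0;25 0 3 -170 0;15 0 3 -170 0;10 0 3 -170 0;10 0 3 -170 0"}}

```text
time_s: 3.6
position: [0.4402, 0.1977, 0.0806]
tcp_rot: [[0.958, 0.286, 0.0], [0.286, -0.958, 0.0], [0.0, 0.0, -1.0]]
force: [0.3, -0.1, 1.1]
opening: 0.541
grasp_force: 0.0
```

Call:
{"method": "drive_tool", "body": {"deltas": "10 0 0 0 0;10 0 0 0 0;10 0 0 0 0;10 0 0 0 0"}}

```text
time_s: 4.0
position: [0.4401, 0.1976, 0.0803]
tcp_rot: [[0.958, 0.286, -0.0], [0.286, -0.958, -0.0], [-0.0, 0.0, -1.0]]
force: [0.9, 0.9, -0.7]
opening: 0.201
grasp_force: 30.0
```

Call:
{"method": "drive_tool", "body": {"deltas": "10 0 0 10 0;10 0 0 30 0;10 0 0 50 0;10 0 0 60 0;10 0 0 60 0;10 0 0 60 0;10 0 0 60 0;10 0 0 60 0"}}

```text
time_s: 4.8
position: [0.4396, 0.1975, 0.1396]
tcp_rot: [[0.958, 0.286, -0.002], [0.286, -0.958, -0.0], [-0.002, -0.0, -1.0]]
force: [-0.1, 0.3, -0.7]
opening: 0.206
grasp_force: 30.0
```

```bash
python3 - <<'E'
from h import *
s=bot.read_state(); print(s['time_s'],s['position'],s['force'])
a=shot('scene','s2.png')
cv2.imwrite('pics/c2.png',cv2.resize(a[200:350,230:430,::-1],(800,600),interpolation=cv2.INTER_CUBIC))
E
```

```text
4.8 [0.43955298 0.1974581  0.13955259] [-0.12936962  0.29700229 -0.67952547]
```

View pics/c2.png

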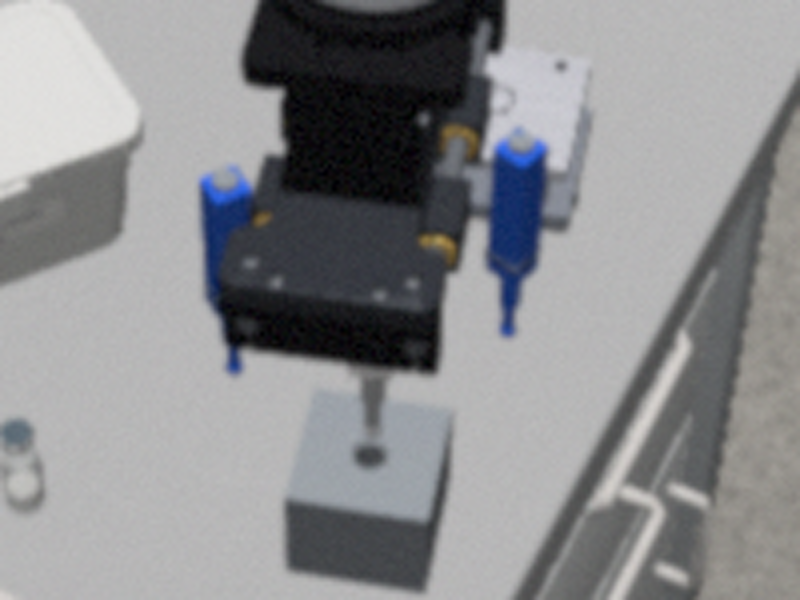

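Call:
{"method": "drive_tool", "body": {"deltas": "10 0 0 -10 0;10 0 0 -20 0;10 0 0 -28 0;10 0 0 -28 0;10 0 0 -28 0"}}

```text
time_s: 5.35
position: [0.4399, 0.1976, 0.1118]
tcp_rot: [[0.958, 0.286, -0.001], [0.286, -0.958, -0.0], [-0.001, -0.0, -1.0]]
force: [-0.3, 0.5, -0.5]
opening: 0.206
grasp_force: 30.0
```

Call:
{"method": "drive_tool", "body": {"deltas": "10 -2.9 -0.9 0 0;10 -5.7 -1.7 0 0;10 -8.6 -2.6 0 0;10 -11.5 -3.4 -0.3 0;10 -14.4 -4.3 -0.6 0;10 -17.2 -5.1 -1 0;10 -20.1 -6 -1.4 0;10 -20.1 -6 -1.4 0;10 -20.1 -6 -1.4 0"}}

```text
time_s: 6.25
position: [0.4266, 0.1927, 0.1131]
tcp_rot: [[0.958, 0.285, 0.015], [0.285, -0.958, 0.003], [0.015, 0.002, -1.0]]
force: [6.8, 0.9, 1.1]
opening: 0.208
grasp_force: 30.0
```

Call:
{"method": "drive_tool", "body": {"deltas": "10 -4 -1.2 -0.5 0;10 -8 -2.4 -1 0;10 -12 -3.6 -1.5 0;10 -16 -4.8 -2.5 0;10 -18 -5.4 -3.5 0;10 -20 -6 -4.5 0;10 -20 -6 -4.5 0;10 -20 -6 -4.5 0;10 -20 -6 -4.5 0"}}

```text
time_s: 7.15
position: [0.4067, 0.1868, 0.1086]
tcp_rot: [[0.958, 0.285, 0.015], [0.285, -0.958, 0.003], [0.016, 0.001, -1.0]]
force: [5.9, 1.0, 1.8]
opening: 0.202
grasp_force: 30.0
```

Call:
{"method": "drive_tool", "body": {"deltas": "10 -2 -0.6 -0.7 0;10 -4 -1.2 -1.4 0;10 -5.3 -1.6 -2 0;10 -5.3 -1.6 -2 0;10 -5.3 -1.6 -2 0"}}

```text
time_s: 7.65
position: [0.4013, 0.1851, 0.1066]
tcp_rot: [[0.958, 0.285, 0.015], [0.285, -0.958, 0.003], [0.015, 0.001, -1.0]]
force: [6.5, 2.0, 3.3]
opening: 0.202
grasp_force: 30.0
```

Call:
{"method": "drive_tool", "body": {"deltas": "10 3 1 0 0;10 5 1.5 3 0;10 3 1 8 0;10 -2 0 20 0;10 -10 -3 40 0;10 -15 -4 60 0;10 -15 -4 80 0;10 -15 -4 100 0;10 -15 -4 100 0;10 -15 -4 100 0"}}

```text
time_s: 8.65
position: [0.3776, 0.1797, 0.204]
tcp_rot: [[0.958, 0.286, -0.004], [0.286, -0.958, -0.0], [-0.004, -0.001, -1.0]]
force: [0.5, 1.3, -1.8]
opening: 0.202
grasp_force: 30.0
```

```bash
python3 - <<'E'
from h import *
s=bot.read_state(); print(s['time_s'],s['position'],s['force'])
a=shot('scene','s3.png')
p=s['position']; u,v=map(int,proj('scene',p)); print(u,v)
x0,y0=max(u-80,0),max(v-50,0); print(x0,y0)
cv2.imwrite('pics/c3.png',cv2.resize(a[y0:y0+120,x0:x0+160,::-1],(800,600),interpolation=cv2.INTER_CUBIC))
E
```

```text
8.65 [0.37755391 0.17974576 0.20396465] [ 0.46623705  1.33635648 -1.77695657]
365 253
285 203
```

View pics/c3.png

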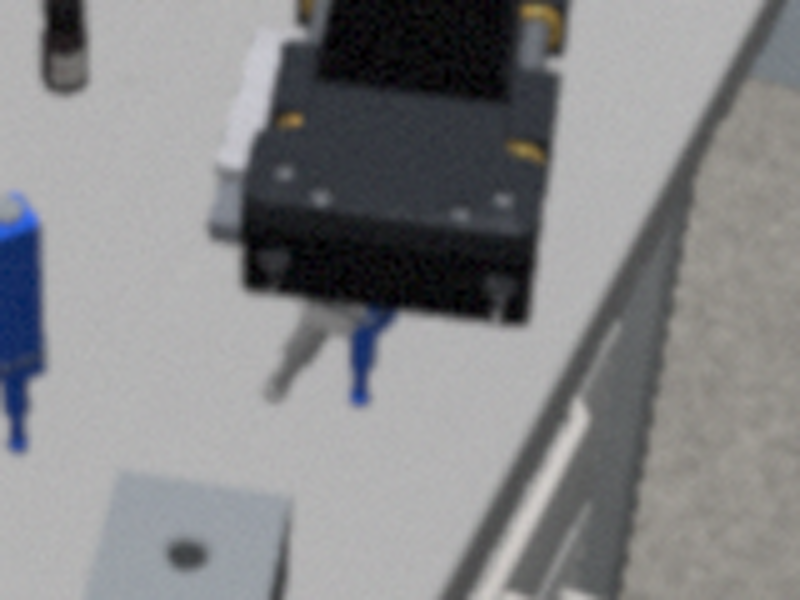

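The probe is tilted in the fingers, with its ball tip at scene pixel about (339.4,281). I'll measure the tilt from the tip ray in the pivot plane.

```bash
python3 - <<'E'
from h import *
from scipy.optimize import least_squares
s=bot.read_state(); R=np.array(s['tcp_rot']); g=np.array(s['position'])-.019*R[:,2]
f=lambda t,L=.095:g+L*(np.sin(t)*R[:,0]+np.cos(t)*R[:,2])
for d in (20,23,25,27,30): print(d,proj('scene',f(np.radians(d),.091)),proj('scene',f(np.radians(d),.073)))
o,d=ray('scene',339.9,280.5); p=o+d*((g-o)@R[:,1])/(d@R[:,1]); q=p-g
print(p,'len',np.linalg.norm(q),'deg',np.degrees(np.arctan2(q@R[:,0],q@R[:,2])))
E
```

```text
20 (np.float64(343.56017638047564), np.float64(281.1867034320403)) (np.float64(347.8567922680225), np.float64(274.4065159966161))
23 (np.float64(340.7678951732378), np.float64(280.070632420474)) (np.float64(345.58910006180963), np.float64(273.49466155406594))
25 (np.float64(338.9399016635075), np.float64(279.2753525398327)) (np.float64(344.10537402915594), np.float64(272.8447088596246))
27 (np.float64(337.1408652583474), np.float64(278.4398937370526)) (np.float64(342.64590851076787), np.float64(272.16182405116064))
30 (np.float64(334.5005728092265), np.float64(277.11297209733993)) (np.float64(340.50554424017747), np.float64(271.0771558788126))
[0.41262502 0.19018432 0.13733854] len 0.09268949761858633 deg 23.45114532375261
```

Call:
{"method": "drive_tool", "body": {"deltas": "10 10 0 40 0;10 75 -420 40 -0.04;10 75 -420 40 -0.04;10 75 -420 40 -0.04;10 75 -420 40 -0.04;10 75 -420 40 -0.04;10 75 -420 40 -0.04;10 75 -420 40 -0.04;10 75 -420 40 -0.04;10 75 -420 40 -0.04;10 75 -420 40 -0.04;10 75 -420 40 -0.04"}}

```text
time_s: 9.9
position: [0.4533, -0.239, 0.2425]
tcp_rot: [[0.969, 0.246, -0.004], [0.246, -0.969, 0.004], [-0.003, -0.005, -1.0]]
force: [0.5, 0.3, -1.4]
opening: 0.204
grasp_force: 30.0
```

Call:
{"method": "drive_tool", "body": {"deltas": "10 0 0 -30 0;10 0 0 -60 0;10 0 0 -80 0;10 0 0 -95 0;10 0 0 -105 0;10 0 0 -105 0;10 0 0 -105 0;10 0 0 -105 0"}}

```text
time_s: 10.7
position: [0.4553, -0.24, 0.1403]
tcp_rot: [[0.969, 0.248, 0.001], [0.248, -0.969, -0.001], [0.001, 0.001, -1.0]]
force: [-0.7, -0.3, -1.4]
opening: 0.208
grasp_force: 30.0
```

```bash
python3 - <<'E'
from h import *
s=bot.read_state(); print(s['time_s'],s['position'],s['force'],s['tcp_rot'])
a=shot('scene','s4.png');b=shot('top','t4.png')
print(proj('top',s['position']))
r=lambda i,x,y:cv2.resize(i[y:y+60,x:x+80,::-1],(400,300),interpolation=cv2.INTER_CUBIC)
cv2.imwrite('pics/c4.png',np.hstack([r(a,345,130),r(b,410,210)]))
E
```

```text
10.7 [ 0.45527995 -0.24001271  0.14028837] [-0.68725219 -0.3436263  -1.42153431] [[ 9.68839067e-01  2.47687912e-01  1.24919329e-03]
 [ 2.47689184e-01 -9.68839038e-01 -9.92717577e-04]
 [ 9.64383080e-04  1.27119524e-03 -9.99998727e-01]]
(np.float64(463.51356422237893), np.float64(261.0245890265433))
```

View pics/c4.png

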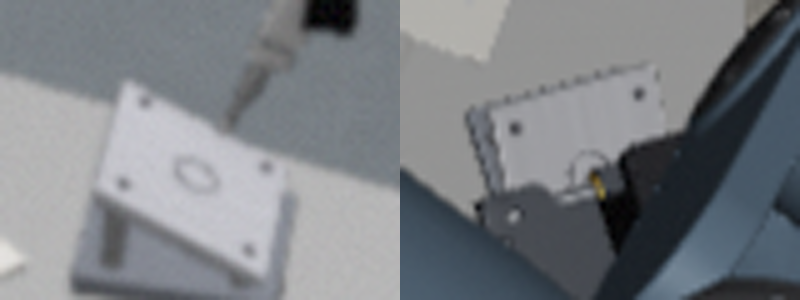

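The tip hangs clear of the sloping plate, with its end at scene (391,155) and the ring at (384.2,165). I'll work out the relative offset to the ring.

```bash
python3 - <<'E'
from h import *
s=bot.read_state(); R=np.array(s['tcp_rot']); g=np.array(s['position'])-.019*R[:,2]
n=np.array([-.4226*.969,-.4226*.247,.9063]); spot=np.array([.5015,-.2275,.047])
for t in (23,24.5,26):
    a=np.radians(t); tip=g+.095*(np.sin(a)*R[:,0]+np.cos(a)*R[:,2])
    print(t,'tip',tip,'px',proj('scene',tip),proj('scene',g+.091*(np.sin(a)*R[:,0]+np.cos(a)*R[:,2])),'rel',tip-spot,'height',(tip-spot)@n, 'inplane',(tip-spot)-((tip-spot)@n)*n)
print('spot px',proj('scene',spot), [np.array(proj('scene',spot+d))-proj('scene',spot) for d in(np.array([.01,0,0]),np.array([0,.01,0]),np.array([0,0,.01]))])
# sub-pixel-ish: dark rod/tip extents in scene
im=cv2.imread('pics/s4.png'); print(cv2.cvtColor(im,6)[145:160,384:402])
E
```

```text
23 tip [ 0.49130117 -0.23111185  0.07187921] px (np.float64(389.6230585445214), np.float64(155.37893792364474)) (np.float64(390.50519710460657), np.float64(154.07998867996673)) rel [-0.01019883 -0.00361185  0.02487921] height 0.0271014530581785 inplane [ 0.0008992  -0.00078294  0.00031716]
24.5 tip [ 0.49350548 -0.23054766  0.07288319] px (np.float64(388.6048096060151), np.float64(154.85593689076052)) (np.float64(389.52793944540133), np.float64(153.57751942251713)) rel [-0.00799452 -0.00304766  0.02588319] height 0.02704981118906157 inplane [ 0.00308236 -0.00022414  0.00136795]
26 tip [ 0.49568355 -0.22999009  0.0739464 ] px (np.float64(387.6008894973195), np.float64(154.31182171664352)) (np.float64(388.5644948294222), np.float64(153.05474993001388)) rel [-0.00581645 -0.00249009  0.0269464 ] height 0.027063274481153563 inplane [0.00526595 0.00033483 0.00241895]
spot px (np.float64(383.6124329731542), np.float64(164.27909450840068)) [array([-4.27394979, -1.28757298]), array([-1.75236827,  2.53396225]), array([ 0.37438738, -3.70994896])]
[[129 127 125 128 126 124 126 126 119 114 105 10
[... 377 characters left out ...]
117 125 126 121 126 125]
 [125 123 123 125 122 122 115 104  95  95 105 117 124 125 123 124 125 124]
 [131 125 126 123 125 120 106 100  98 107 119 124 124 125 124 124 126 125]
 [158 145 132 125 124 121 107  91  98 117 124 122 127 126 126 123 126 123]
 [185 170 158 140 128 127 113  97 107 121 125 126 124 128 124 126 126 125]
 [193 190 179 159 135 130 118 109 117 123 125 124 125 129 126 125 123 124]
 [192 194 193 181 159 142 132 126 124 128 124 125 125 122 126 127 128 126]
 [197 194 194 191 181 170 167 154 144 132 129 127 126 126 126 124 127 125]
 [196 198 199 196 193 189 185 180 168 156 140 134 129 128 126 126 125 129]
 [197 198 196 197 193 193 192 192 188 181 167 162 153 144 133 131 128 126]]
```

Call:
{"method": "drive_tool", "body": {"deltas": "10 3 1 -7 0;10 5 2 -14 0;10 8 2.5 -20 0;10 8 2.5 -20 0;10 8 2.5 -20 0;10 8 2.5 -20 0"}}

```text
time_s: 11.4
position: [0.4628, -0.2375, 0.1194]
tcp_rot: [[0.969, 0.247, -0.0], [0.247, -0.969, 0.0], [-0.0, -0.0, -1.0]]
force: [-0.0, -1.3, -1.7]
opening: 0.205
grasp_force: 30.0
```

```bash
python3 - <<'E'
from h import *
s=bot.read_state(); print(s['time_s'],s['position'],s['force'])
a=shot('scene','s5.png')
b=np.mean([imaging.capture('scene') for _ in range(5)],0).astype(np.uint8)
cv2.imwrite('pics/c5.png',cv2.resize(b[135:195,350:430,::-1],(800,600),interpolation=cv2.INTER_CUBIC))
E
```

```text
11.4 [ 0.46279824 -0.23752933  0.11941799] [-0.03827924 -1.32148635 -1.65358781]
```

View pics/c5.png

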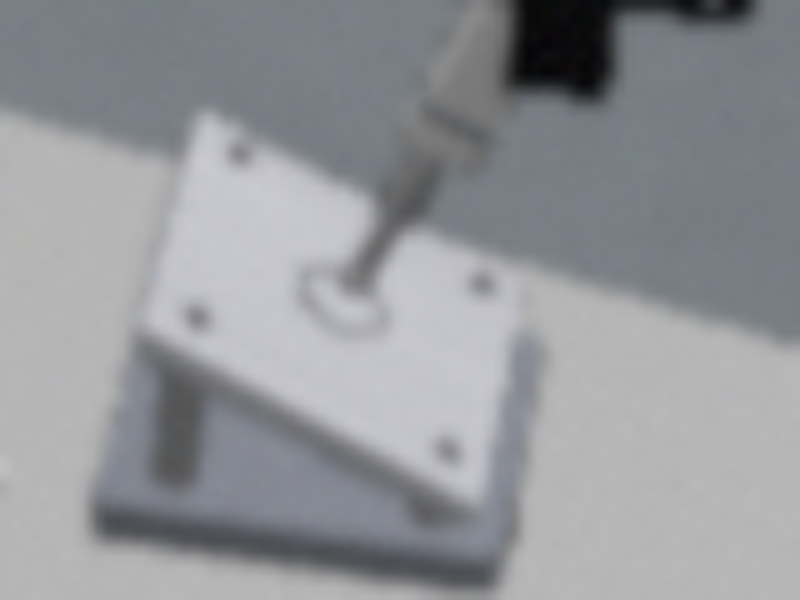

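The tip is at crop (353,285), i.e. about (385.3,163.5). The ring centre is at about (384.3,165.1). With roughly 4 mm of gap left along the normal, it lands within about 2 mm of the centre. Next I advance along the normal.

Call:
{"method": "drive_tool", "body": {"deltas": "10 0.8 0.2 -1.8 0;10 1.7 0.4 -3.6 0;10 2.5 0.6 -5.4 0;10 2.9 0.7 -6.3 0;10 2.9 0.7 -6.3 0;10 2.9 0.7 -6.3 0"}}

```text
time_s: 12.3
position: [0.4656, -0.2368, 0.1132]
tcp_rot: [[0.969, 0.247, -0.0], [0.247, -0.969, -0.0], [-0.0, 0.0, -1.0]]
force: [-0.8, -0.6, 1.1]
opening: 0.204
grasp_force: 30.0
```

Call:
{"method": "drive_tool", "body": {"deltas": "10 0.4 0.1 -0.9 0;10 0.8 0.2 -1.8 0;10 0.8 0.2 -1.8 0;10 0.8 0.2 -1.8 0"}}

```text
time_s: 12.7
position: [0.4663, -0.2366, 0.1114]
tcp_rot: [[0.969, 0.247, -0.0], [0.247, -0.969, -0.0], [-0.0, -0.0, -1.0]]
force: [-1.5, -0.1, 1.2]
opening: 0.201
grasp_force: 30.0
```

```bash
python3 - <<'E'
from h import *
F=[]
for _ in range(8):
    b=imaging.capture('scene').astype(float); F.append(bot.read_state()['force']); A=b if _==0 else A+b
F=np.array(F); s=bot.read_state(); print(s['time_s'],s['position'],F.mean(0),F.std(0),'n',F.mean(0)@[-.41,-.104,.906])
b=(A/8).astype(np.uint8)
cv2.imwrite('pics/c6.png',cv2.resize(b[135:195,350:430,::-1],(800,600),interpolation=cv2.INTER_CUBIC))
E
```

```text
13.1 [ 0.46637492 -0.23660847  0.11136381] [-1.61067363 -0.73387833  1.53455241] [0.27465681 0.54968823 0.64054724] n 2.127004016814207
```

View pics/c6.png

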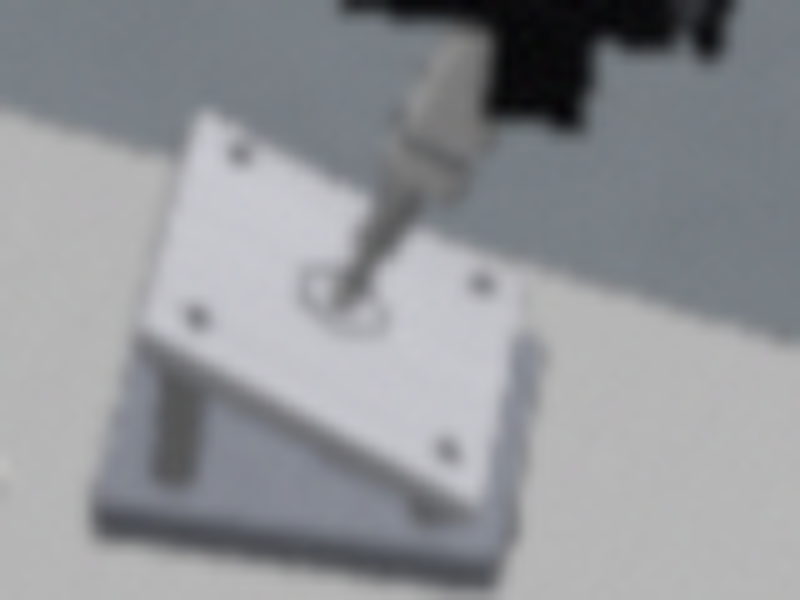

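The tip now sits at crop (343,301), on the ring centre. Force (about 3.4 N) and travel both suggest a compression of about 4 mm, so I'll advance 2 mm more.

Call:
{"method": "drive_tool", "body": {"deltas": "10 0.4 0.1 -0.9 0;10 0.8 0.2 -1.8 0;10 0.8 0.2 -1.8 0;10 0.8 0.2 -1.8 0;10 0.8 0.2 -1.8 0;10 0.8 0.2 -1.8 0"}}

```text
time_s: 13.7
position: [0.4671, -0.2364, 0.1096]
tcp_rot: [[0.969, 0.247, -0.0], [0.247, -0.969, 0.0], [-0.0, -0.0, -1.0]]
force: [-3.3, -1.2, 2.5]
opening: 0.203
grasp_force: 30.0
```

```bash
python3 - <<'E'
from h import *
F=[]
for _ in range(12):
    b=imaging.capture('scene').astype(float); F.append(bot.read_state()['force']); A=b if _==0 else A+b
F=np.array(F); s=bot.read_state(); print(s['time_s'],s['position'],F.mean(0),F.std(0),'n',F.mean(0)@[-.41,-.104,.906],s['tcp_rot'],s['grasp_force'])
b=(A/12).astype(np.uint8)
cv2.imwrite('pics/c7.png',cv2.resize(b[135:195,350:430,::-1],(800,600),interpolation=cv2.INTER_CUBIC))
E
```

```text
14.3 [ 0.46719753 -0.23637496  0.10954932] [-3.16473331 -1.5434131   2.31621555] [0.49547013 0.35202747 0.32485315] n 3.5565469101722407 [[ 9.68948643e-01  2.47261991e-01 -1.88502698e-04]
 [ 2.47262001e-01 -9.68948658e-01  3.52192523e-05]
 [-1.73941054e-04 -8.07352011e-05 -9.99999982e-01]] 30.000361413694918
```

View pics/c7.png

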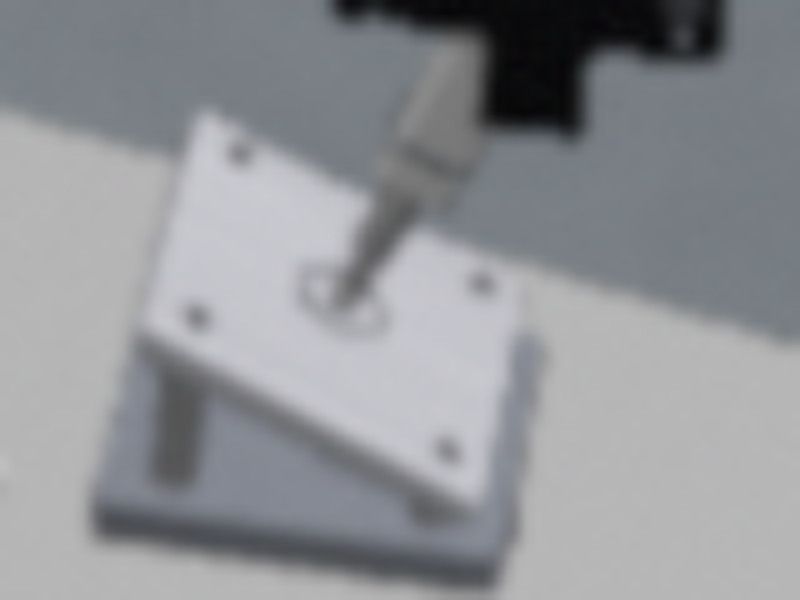

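```bash
python3 -c "
from rig import bot
print(bot.hand_in())"
```

```text
the job is handed in; nothing more can be done
None
```

I handed the job in with the probe held still in the gripper on the sloping plate. By my estimates the tip is about 2 mm or less from the ring's centre, about 6 mm pushed in at about 4–5 N, and about 1.5° off square; the hand-in returned no verdict.

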